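Mark the depth of a heater block's probe well

TASK

Measure how deep the narrow middle well of the heater block is: lift the depth gauge out of the tube rack, lower it slowly straight down the well, letting the block's top push the orange slip ring up the rod, until the tip gently but definitely bottoms out. Then draw it out and stand it upright on its tip in the same slot of the rack, released, without shifting the ring on the rod, so that the mark can be read later. Go lightly on the bottom of the well, and leave the tubes, the beaker and the flask alone.

Things in the scene. Friction and masses are not known exactly. Their poses are not given: they have to be found in the camera images.
- heater: Fixed dry-block heater, cold: white housing 150 x 116 mm, 56 mm high, with a square aluminium block (76 x 76 mm) whose flat top face is 98 mm above the bench; one narrow well in the middle of the block, four wide tube wells (20 mm) near its corners. Origin on the bench straight below the middle well, z up; the control strip lies on its -x side, its top 66 mm above the bench at most.
- well_mouth (a point): Centre of the mouth of the narrow well, in the plane of the block's top face. The well is a plain vertical bore, 13 mm across, with a flat rigid floor. Its depth is not known: somewhere from 60 to 84 mm, different every time, and it can only be felt. The floor is hard: come onto it at no more than about 10 mm/s and stop at the first clear rise of force beyond the drag of the slip ring.
- tube_rack: Fixed wooden tube rack, 50 x 225 x 85 mm, long side along its y. Origin under its centre, z up. Its floor board's upper face is 10 mm above the bench; its top board with the slots runs from 58 to 67 mm; the two end walls are 85 mm high. Two glass tubes (reaching 140 mm above the bench) stand in the slots at y = -15 and -46 mm.
- rack_slot (a point): The gauge's slot in the rack (second from the rack's +y end, at y = +46 mm): the point on the floor board straight below its centre, 10 mm above the bench. The slot in the top board is about 22 x 21 mm.
- gauge_ring: The gauge's orange slip ring, 30 mm across, 10 mm thick; origin at the centre of its underside, z up along the rod. It grips the rod by friction: about 4 N along the rod slides it, so it stays where it was left. The ring does not pass through the rack's slot or into the well. At the start it rests on the rack's top board and the rod hangs in it, upright, its tip above the floor board.
- gauge_rod (a joint): The mark: how far the rod's tip stands below the ring's underside, m (0 to 0.095). 0.020 to 0.035 at the start; it grows as the ring is pushed up the rod.
- gauge_tip (a point): The foot of the gauge's steel rod (10 mm across, its foot bevelled over the last 2 mm), on its axis; z points up the rod. The rod is 160 mm long in all, with black lines every 10 mm; the gauge weighs about 90 g.
- gauge_grip (a point): Middle of the gauge's black ribbed handle, 16 mm across, which spans 111 to 160 mm above the tip; this point is 138 mm above the tip.
- tube_0: Glass test tube with pink filling, 20 mm across, 130 mm long, loose in the rack: a bystander. Origin at its lower end.
- tube_2: Glass test tube with blue filling, 20 mm across, 130 mm long, loose in the rack: a bystander. Origin at its lower end.
- beaker: Small glass beaker, 61 mm across, 68 mm high, on the bench: a bystander. Origin under its centre.
- flask: Conical flask, 61 mm across, 99 mm high, on the bench: a bystander. Origin under its centre.
Things that resemble listed ones, but are neither listed nor needed, are in the scene too. What is shaped like the gauge_ring but green is not meant.

How it is judged (in metres and radians):
On the way:
1. the rod stands on the floor of the narrow well (touching it with at least 0.5 N, within 4 mm of the well's axis), the ring's underside within 2 mm of the block's top face (contact force between gauge_ring and well_floor_c0 above 0.5 N and horizontal distance between gauge_tip and well_mouth below 0.004 m and z of gauge_ring in the frame of well_mouth below 0.002 m), for 0.2 s.
At the end, for the whole second after the job is handed in: The gauge, marked at the well's depth, stands at rest in its slot of the rack: tip within 12 mm of the slot's centre and on the floor board (within 4 mm), leaning less than 14 degrees, the ring still where the well put it (horizontal distance between gauge_tip and rack_slot below 0.012 m and z of gauge_tip in the frame of rack_slot below 0.004 m and angle between gauge_ring's own z axis and vertical below 0.25 rad and value of joint gauge_rod above 0.057 m and linear speed of gauge_ring below 0.01 m/s); the robot touches nothing.
It fails at once if the gauge presses on the floor of the well with more than 25 N, or on any other part of the heater with more than 25 N (contact force between gauge_ring and well_floor_c0 above 25 N or contact force between gauge_ring and heater above 25 N).
It fails at once if the ring slides along the rod (faster than 10 mm/s) once it has been pushed up to the mark and the tip is out of the well (value of joint gauge_rod above 0.057 m and (z of gauge_tip in the frame of well_mouth above 0.002 m or horizontal distance between gauge_tip and well_mouth above 0.02 m) and (velocity of joint gauge_rod above 0.01 m/s or velocity of joint gauge_rod below -0.01 m/s)).
It fails at once if a bystander is displaced by more than 20 mm (the tubes: 15 mm) (distance of any of tube_0, tube_2 from where it was at the start of the episode above 0.015 m or distance of any of beaker, flask from where it was at the start of the episode above 0.02 m).
It also fails if it takes over 69 s, if anything falls off the work surface, if the arm or the gripper's body presses on something with over 40 N, if the wrist force passes 120 N, or if a joint passes its speed limit or range.

ROBOT

A 7-joint arm with a two-finger parallel gripper is mounted at the origin on a cart in front of the work surface, level with it; the furniture and walls round the work are solid. World frame = base frame: x ahead of the robot, y to its left, z up, the work surface at z = 0. Lengths are in mm, angles in rad, forces in N, time in s.
With the tool pointing down it reaches from about 350 to 900 mm from the base axis. Payload 19.9 kg.
Tool frame: the origin (TCP) lies on the front face of the gripper's body, between the roots of the fingers; the fingertips stand 73 mm ahead of it and the grasp point (between the pads) lies 54 mm ahead of it; z points along the fingers, y is the line along which they close (so a half turn about z gives the same grasp; the last joint's range is limited). The gripper opens to 85 mm and grips with 20 to 120 N. Pads are 22 mm wide; open, the fingers measure 114 mm over their backs; the gripper's body (76 mm by 85 mm) begins 54 mm behind the grasp point. The pads swing forward as they close: fully open they stand 13 mm farther back than shut.
Start: joints at [1.169, 0.417, -0.01, 1.614, 0.005, 1.111, -0.053], TCP at [220.638, -584.746, 303.86] pointing down, gripper open.
Joint ranges: [-2.81, 2.81], [-0.39, 2.02], [-1.27, 1.25], [0.06, 2.57], [-1.19, 4.33], [0.19, 2], [-2.82, 2.82]. Speed limits (rad/s): [1.89, 1.89, 2.39, 2.39, 3.01, 3.01, 3.01].

INTERFACE

Orientations are given as a unit quaternion [w, x, y, z].
In Python, from workcell import arm, get_image, get_calibration, workorder gives the robot as it stands. The module is installed in compiled form; this text tells all that it offers.
- The arm moves only by the tool step_arm, never from a script. Its argument "deltas" is one flat list of numbers, 4 for each row, row after row: the shift along the world's x, y, z in m, then the turn about the world's z in rad. In form: [dx, dy, dz, twist, dx, dy, dz, twist, ...]. A call has 1 to 8 rows; each row is the pose to reach, as a shift and turn from the pose commanded when the call began; what a row does not reach only later rows make up. A row lasts 1/10 s, in which the tool goes at most 50 mm and 8.59 degrees, less where a joint would pass 70% of its speed; a pose out of reach is approached as far as the arm can. A call with a gripper value outside its range is refused whole. "jaw" is the closure, from 0 (fully open) to 1 (shut), set as the call begins (left out, the last holds). The fingers move at their own pace and stop on an object; "squeeze" is the grip in N (left out, the last holds). Time passes only in rows, so rows that repeat a pose let the fingers close. It gives the time, the measured TCP pose, the force, the opening and the grip force at its end, in the units of the state.
- arm.state(): the state, without advancing time (a new reading comes with each control period).
- get_image(name): name is "side" or "top"; returns the picture (420x560x3 uint8, red, green, blue); there is no depth.
- get_calibration(name): a dict with "K" (3x3 intrinsics, pixels), "view" (4x4, takes a point from world to camera coordinates). Camera axes: x right, y down, z forward; pixel columns grow to the right and rows downward; lengths in mm; the calibration is good to about 2 mm. A picture is of the moment at which its call begins. get_calibration takes no time and is no camera call.
- workorder.hand_in(): hands the job in; it is judged then, once.
The state is a dict: "clock": time; "joint_pos": joint angles; "dq": joint speeds; "tau": joint torques, N m; "position": TCP position; "tool_rot": TCP orientation; "wrist_force": force on the tool from outside, world axes, zero at the start; "wrist_torque": the same for the moment, N m; "finger_gap": opening from 0.0 (shut) to 1.0 (fully open); "grasp_force": force on a finger pad.
Only numpy, scipy, OpenCV 4.12 (cv2) and the standard library are available. Lean on these libraries where they do the work, as an engineer would, in place of code of your own. Each camera call takes 0.05 s, during which the arm holds its last target. There are 200 camera calls.

## Working session

There is one attempt and no reset: what is moved stays moved. The work goes in short steps, Python scripts to look and compute and a tool call to move; the robot and the scene stay as the last step left them, time stands still between calls to the robot, and variables do not carry over. Pictures are saved under pics/ and viewed, at most 10 in all, crops included, and the job is handed in when it is done.

Besides the shell and the picture viewer there is one more tool, called after ">>>" as name(argument=value, ...) on one line, values as JSON. step_arm: Moves the arm, as the interface text tells. Its arguments: {"type":"object","properties":{"deltas":{"type":"array","items":{"type":"number"}},"jaw":{"type":"number"},"squeeze":{"type":"number"}},"required":["deltas"]}

```bash
mkdir -p pics
cat > h.py <<'E'
import numpy as np, cv2
from workcell import arm, get_image, get_calibration, workorder
def cal(n):
    c=get_calibration(n); return np.array(c["K"]),np.array(c["view"])
def ray(n,u,v):
    K,V=cal(n); d=np.linalg.inv(K)@[u,v,1]; R=V[:3,:3]; return -R.T@V[:3,3], R.T@d
def onz(n,u,v,z):
    o,d=ray(n,u,v); return o+d*(z-o[2])/d[2]
def proj(n,p):
    K,V=cal(n); q=K@(V[:3,:3]@np.array(p)+V[:3,3]); return q[:2]/q[2]
def two(a,b):
    o1,d1=ray("top",*a); o2,d2=ray("side",*b)
    s=np.linalg.lstsq(np.c_[d1,-d2],o2-o1,rcond=None)[0]; p,q=o1+d1*s[0],o2+d2*s[1]
    return (p+q)/2,np.linalg.norm(p-q)
def snap(n,f):
    im=get_image(n)[:,:,::-1].copy(); cv2.imwrite("pics/"+f,im); return im
E
python3 - <<'E'
from h import *
a=snap("top","t0.png");b=snap("side","s0.png")
for n in("top","side"):
    o,d=ray(n,280,210);print(n,o.round(),d.round(2))
s=arm.state();print(s["clock"],s["position"],s["tool_rot"],s["finger_gap"],s["wrist_force"])
E
```

```text
top [ 363.   60. 1124.] [ 0.25 -0.01 -0.97]
side [ 383. -903.  917.] [ 0.18  0.75 -0.64]
0.1 [ 220.57370885 -584.55020183  303.33709197] [-5.12482339e-04  9.83765518e-01  1.79457856e-01 -1.45689513e-04] 1.0010812979467743 [-0.93684961 -0.33887717  0.6280066 ]
```

View pics/t0.png

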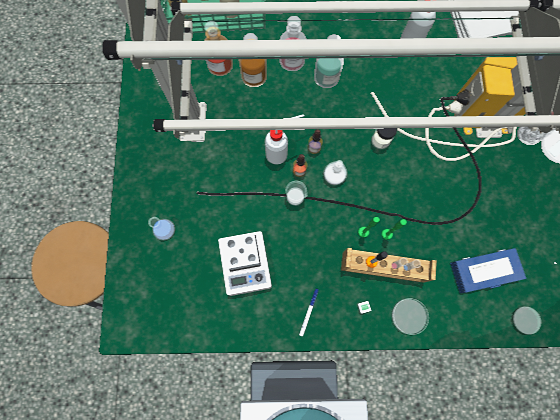

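View pics/s0.png

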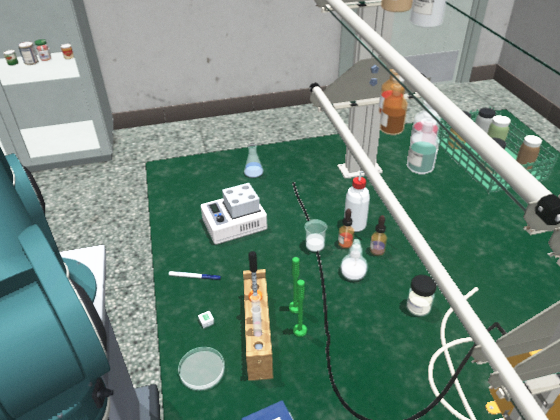

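The top view shows the heater at about (243,262) and the rack at about (388,265), with the orange ring and dark handle near (375,260). In the side view the heater is at (236,212) and the gauge at (253,275). The green rods at (296,290) and (300,315) are decoys. One enlarged composite should confirm this.

Run:
```python
from h import *
a=cv2.imread("pics/t0.png");b=cv2.imread("pics/s0.png")
def c(i,u,v,w,h,k): return cv2.resize(i[v:v+h,u:u+w],None,fx=k,fy=k,interpolation=cv2.INTER_CUBIC)
o=np.vstack([np.hstack([c(a,340,235,100,60,4),c(a,215,225,100,75,4)[:240]]),np.hstack([c(b,220,245,100,90,4),c(b,190,170,100,90,4)])])
cv2.imwrite("pics/c0.png",o);print(o.shape)
for n,i in(("top",a),("side",b)):
    h=cv2.cvtColor(i,cv2.COLOR_BGR2HSV)
    m=cv2.inRange(h,(8,200,200),(20,255,255));k,_,s,ce=cv2.connectedComponentsWithStats(m)
    print(n,[(s[j].tolist(),ce[j].round(1).tolist()) for j in range(1,k) if s[j,4]>5])
```

```text
(600, 800, 3)
top [([366, 256, 10, 11, 44], [370.0, 261.6])]
side []
```

View pics/c0.png

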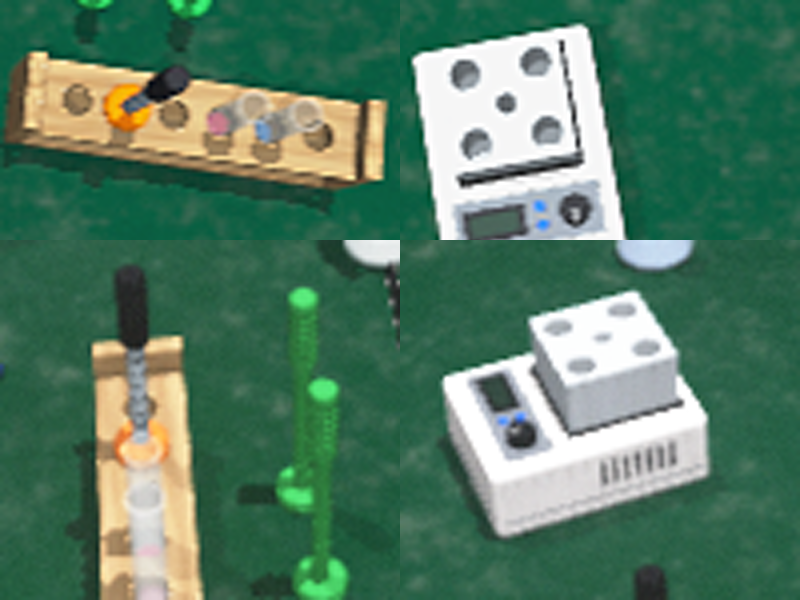

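The crop shows the orange ring with its black handle in the second slot, at top view (371,261); the two green ones at top view (388,235) and (364,232) are decoys. The narrow well is in the middle of the block, at top view (241,250) and side view (240,194).

Run:
```python
from h import *
w=(241.15,250.2);ws=(240.1,194.1)
print("well top98",onz("top",*w,98),"side98",onz("side",*ws,98),two(w,ws))
print("slot top67",onz("top",371.1,261.4,67),"ring mid74",onz("top",371.3,261.1,74))
print("ring side",onz("side",255.2,296.2,74), two((371.3,261.1),(255.2,296.2)))
print("handle top", two((384.5,253.5),(252.5,251.8)))
# slots line: rack slots 78,99 & 319,136
A=onz("top",340+78/4-.4,235+99/4-.4,67);B=onz("top",340+319/4-.4,235+136/4-.4,67);print(A,B,B-A,np.arctan2(*(B-A)[1::-1]))
# tube gaze bases
print(two((338+253/4,235+102/4),(220+142/4,245+495/4)))
# predicted pixels
for z in(150,199):
  p=onz("top",371.1,261.4,67);p[2]=z;print(z,proj("top",p),proj("side",p))
```

```text
well top98 [521.59082258 150.16350183  98.        ] side98 [523.64037257 145.66774306  98.        ] (array([523.25292102, 150.50674838,  94.07788584]), np.float64(2.0909014414786657))
slot top67 [ 492.06979273 -180.82441346   67.        ] ring mid74 [ 491.97593522 -179.79320585   74.        ]
ring side [ 494.16040924 -185.45838137   74.        ] (array([ 493.74161974, -181.0450339 ,   68.69441501]), np.float64(2.216192545624968))
handle top (array([ 494.12009298, -181.22356349,  203.22831268]), np.float64(2.651361768829067))
[ 497.83781112 -150.30644406   67.        ] [ 471.65358545 -303.15420526   67.        ] [ -26.18422567 -152.84776121    0.        ] -1.7404586220522473
(array([ 486.67257923, -288.70420956,  -33.02099361]), np.float64(37.229653386748645))
150 [378.76152051 257.02406021] [252.1107177  270.44864998]
199 [383.90757704 254.08484815] [250.9241353  253.53353387]
```

>>> step_arm(deltas=[0.02,0.03,0,0.1,0.047,0.07,0,0.23,0.074,0.11,0,0.36,0.101,0.15,0,0.49,0.128,0.19,0,0.6,0.155,0.23,0,0.7,0.18,0.267,0,0.8,0.2,0.297,0,0.88], jaw=0, squeeze=60)

```text
clock: 0.9
position: [421.7, -285.3, 303.9]
tool_rot: [-0.0, 0.812, 0.584, 0.0]
wrist_force: [0.4, -0.7, -0.2]
finger_gap: 1.005
grasp_force: 0.0
```

>>> step_arm(deltas=[0.02,0.03,0,0.05,0.04,0.06,0,0.1,0.06,0.09,0,0.15,0.072,0.107,0,0.16,0.072,0.107,0,0.16,0.072,0.107,0,0.16])

```text
clock: 1.5
position: [492.5, -180.7, 303.6]
tool_rot: [-0.0, 0.764, 0.645, -0.0]
wrist_force: [-0.3, -1.0, -0.3]
finger_gap: 1.0
grasp_force: 0.0
```

>>> step_arm(deltas=[0,0,-0.015,0,0,0,-0.03,0,0,0,-0.045,0,0,0,-0.056,0,0,0,-0.063,0,0,0,-0.066,0,0,0,-0.066,0])

```text
clock: 2.2
position: [492.6, -180.9, 237.8]
tool_rot: [-0.0, 0.765, 0.644, -0.0]
wrist_force: [0.4, -0.7, 0.9]
finger_gap: 1.0
grasp_force: 0.0
```

Run:
```python
from h import *
a=snap("top","t1.png");b=snap("side","s1.png")
c=lambda i,u,v:cv2.resize(i[v:v+100,u:u+100],None,fx=4,fy=4,interpolation=cv2.INTER_CUBIC)
cv2.imwrite("pics/c1.png",np.hstack([c(a,330,215),c(b,205,225)]))
```

```text
(no output)
```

View pics/c1.png

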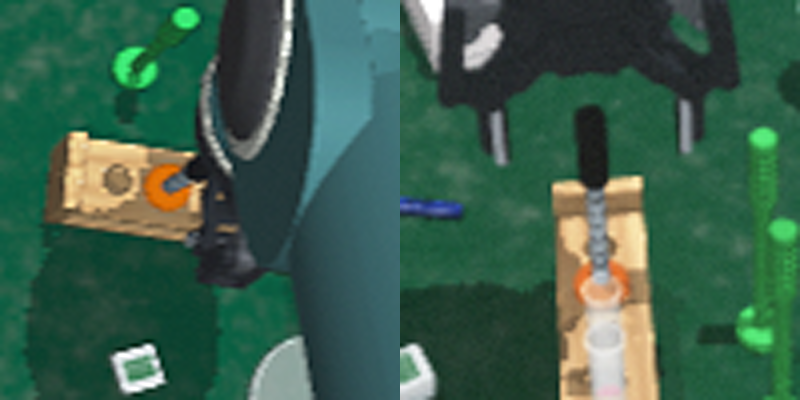

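The handle, at side view (353,260), sits midway between the open fingers at side view (330,258) and (377,256). Closing.

>>> step_arm(deltas=[0,0,0,0,0,0,0,0,0,0,0,0,0,0,0,0,0,0,0,0,0,0,0,0,0,0,0,0,0,0,0,0], jaw=1, squeeze=60)

```text
clock: 3.1
position: [492.6, -180.7, 237.9]
tool_rot: [0.0, 0.765, 0.645, -0.0]
wrist_force: [-1.5, -0.8, 2.9]
finger_gap: 0.173
grasp_force: 58.4
```

>>> step_arm(deltas=[0,0,0,0,0,0,0,0,0,0,0,0])

```text
clock: 3.4
position: [492.6, -180.8, 237.9]
tool_rot: [0.0, 0.765, 0.645, -0.0]
wrist_force: [-0.8, 0.4, 2.6]
finger_gap: 0.17
grasp_force: 58.4
```

>>> step_arm(deltas=[0,0,0.005,0,0,0,0.015,0,0,0,0.03,0,0,0,0.05,0,0,0,0.07,0,0,0,0.085,0,0,0,0.095,0,0,0,0.1,0])

```text
clock: 4.2
position: [492.8, -180.8, 339.0]
tool_rot: [0.001, 0.765, 0.644, 0.0]
wrist_force: [0.4, -0.4, -2.2]
finger_gap: 0.173
grasp_force: 58.4
```

>>> step_arm(deltas=[0.001,0.01,0,0,0.003,0.03,0,0,0.005,0.06,0,0,0.008,0.095,0,0,0.011,0.13,0,0,0.014,0.165,0,0,0.017,0.2,0,0,0.02,0.23,0,0])

```text
clock: 5.0
position: [512.0, 51.9, 337.3]
tool_rot: [-0.0, 0.764, 0.645, -0.0]
wrist_force: [0.3, -0.5, -0.8]
finger_gap: 0.169
grasp_force: 58.4
```

>>> step_arm(deltas=[0.003,0.03,0,0,0.005,0.06,0,0,0.008,0.08,0,0,0.009,0.092,0,0,0.01,0.098,0,0,0.01,0.099,0,0,0.01,0.099,0,0,0.01,0.099,0,0])

```text
clock: 5.8
position: [522.7, 147.3, 337.8]
tool_rot: [0.0, 0.765, 0.644, -0.0]
wrist_force: [0.5, -0.6, -1.1]
finger_gap: 0.17
grasp_force: 58.4
```

Run:
```python
from h import *
a=snap("top","t2.png");b=snap("side","s2.png")
c=lambda i,u,v:cv2.resize(i[v:v+100,u:u+100],None,fx=4,fy=4,interpolation=cv2.INTER_CUBIC)
cv2.imwrite("pics/c2.png",np.hstack([c(a,195,195),c(b,190,120)]))
s=arm.state();print(s["position"],s["wrist_force"],s["wrist_torque"])
```

```text
[522.7084889  147.52674773 337.88402626] [-0.02258473 -0.05318266 -1.76933679] [0.04429983 0.02156553 0.01006393]
```

View pics/c2.png

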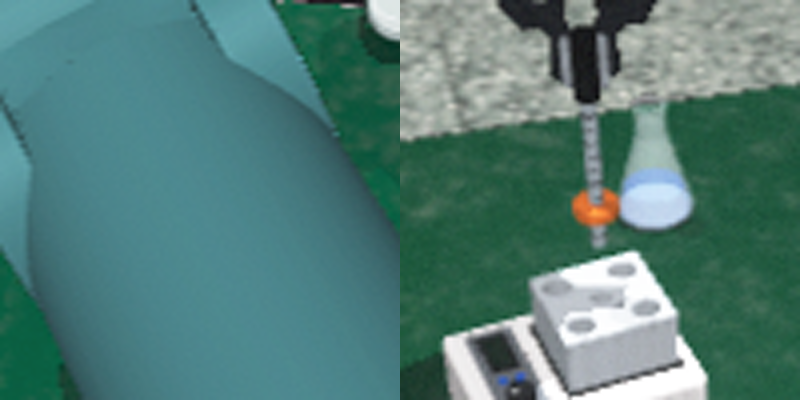

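Run:
```python
from h import *
def ringc(f):
    b=cv2.imread("pics/"+f);h=cv2.cvtColor(b,cv2.COLOR_BGR2HSV)
    m=cv2.inRange(h,(5,170,150),(20,255,255));k,_,s,ce=cv2.connectedComponentsWithStats(m)
    for j in range(1,k):
        if s[j,4]>20: print(f,s[j].tolist(),ce[j].round(1))
    return b
ringc("s1.png");b=ringc("s2.png")
# well on original side image: dark blob
a=cv2.imread("pics/s0.png",0)
print(a[188:201,232:250])
# rod columns in s2
g=cv2.imread("pics/s2.png")
for v in list(range(146,168,3))+list(range(176,184)): print(v,g[v,232:248].astype(int).sum(1)//3)
for z in(98,143,172,200,230):
    print(z,[proj("side",(x,y,z)).round(2) for x,y in((523.6,145.7),(522.6,147.4))])
```

```text
s2.png [386, 92, 9, 8, 24] [389.9  96.2]
s2.png [233, 168, 11, 8, 59] [238.3 171.9]
[[253 253 253 253 253 253 253 253 253 246 198 173 180 179 177 171 203 249]
 [251 253 253 253 253 253 253 253 253 252 246 242 234 229 228 246 251 252]
 [226 249 253 253 253 253 253 253 253 253 253 253 252 252 252 253 253 253]
 [172 244 253 254 253 253 253 253 254 253 253 253 253 253 253 253 253 253]
 [190 248 253 253 253 253 253 251 250 251 253 253 253 253 254 253 253 253]
 [246 252 253 253 253 253 247 228 214 212 219 249 253 253 253 253 253 253]
 [252 253 253 253 253 249 222 185 177 170 209 250 253 253 253 253 253 251]
 [253 253 253 253 253 252 246 223 220 225 246 252 253 253 253 252 246 222]
 [253 253 253 253 253 253 253 251 251 251 252 253 253 253 253 247 216 181]
 [253 253 253 253 253 253 253 253 253 253 253 253 253 253 253 244 196 176]
 [253 252 252 252 252 252 253 253 253 253 253 253 253 253 253 252 233 186]
 [246 236 227 219 218 224 247 252 253 253 253 253 253 253 253 253 251 250]
 [211 181 178 173 170 169 215 250 253 253 253 253 253 253 253 253 253 253]]
146 [169 163 147 129 133 135 128 135 147
[... 653 characters left out ...]
3  68]
178 [ 61  63  62  66  68  78 119 150 125  85  81  80  74  73  70  73]
179 [ 65  62  60  64  68  84 111 132 133 105  90  84  84  82  78  72]
180 [ 66  64  66  65  69  83 131 152 151 112  83  84  87  88  78  69]
181 [ 70  69  67  69  70  72 117 140 129  95  76  78  75  79  75  71]
182 [ 67  70  67  68  67  64  81  91  85  76  69  69  63  68  69 107]
183 [ 64  68  71  70  70  71  72  69  62  65  64  65 141 169 235 247]
98 [array([240.08, 194.1 ]), array([239.59, 193.77])]
143 [array([238.97, 180.31]), array([238.47, 179.99])]
172 [array([238.23, 171.1 ]), array([237.72, 170.78])]
200 [array([237.49, 161.95]), array([236.97, 161.64])]
230 [array([236.67, 151.87]), array([236.15, 151.56])]
```

>>> step_arm(deltas=[0,0.001,-0.005,0,-0.0005,0.002,-0.012,0,-0.0005,0.0023,-0.02,0,-0.0005,0.0023,-0.028,0,-0.0005,0.0023,-0.033,0,-0.0005,0.0023,-0.035,0,-0.0005,0.0023,-0.035,0,-0.0005,0.0023,-0.035,0])

```text
clock: 6.7
position: [522.2, 150.6, 303.1]
tool_rot: [0.0, 0.765, 0.645, 0.0]
wrist_force: [0.3, -0.2, -0.5]
finger_gap: 0.172
grasp_force: 58.4
```

Run:
```python
from h import *
b=snap("side","s3.png")
cv2.imwrite("pics/c3.png",cv2.resize(b[135:210,205:280],None,fx=8,fy=8,interpolation=cv2.INTER_CUBIC))
print(arm.state()["position"],arm.state()["wrist_force"])
```

```text
[522.24825455 150.63563039 303.15238751] [-0.49317513 -0.25460862 -0.86433191]
```

View pics/c3.png

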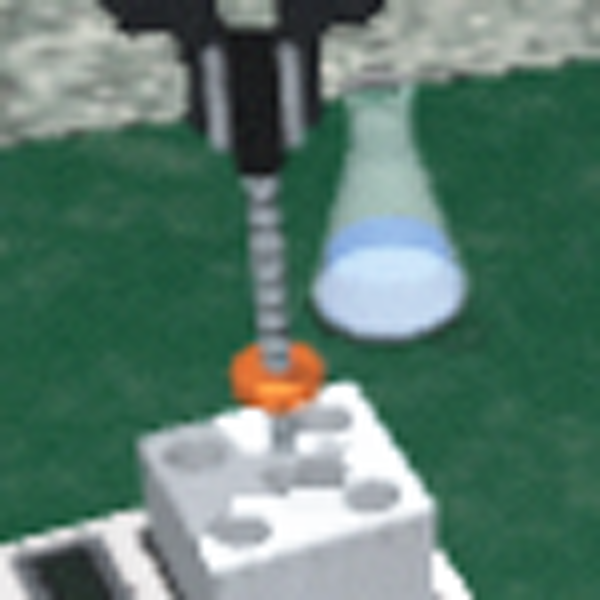

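The tip is at side view about (240,192), just above the mouth at (240,194), and the rod axis lines up with the well. Entering slowly.

>>> step_arm(deltas=[0,0,-0.0015,0,0,0,-0.003,0,0,0,-0.0045,0,0,0,-0.006,0,0,0,-0.0075,0,0,0,-0.009,0,0,0,-0.0105,0,0,0,-0.012,0])

```text
clock: 7.55
position: [522.1, 150.6, 290.7]
tool_rot: [-0.0, 0.765, 0.645, -0.0]
wrist_force: [-0.1, -0.6, -0.5]
finger_gap: 0.166
grasp_force: 58.4
```

>>> step_arm(deltas=[0,0,-0.001,0,0,0,-0.002,0,0,0,-0.003,0,0,0,-0.004,0,0,0,-0.005,0,0,0,-0.006,0,0,0,-0.006,0,0,0,-0.006,0])

```text
clock: 8.35
position: [522.1, 150.5, 284.9]
tool_rot: [-0.0, 0.765, 0.645, -0.0]
wrist_force: [-0.3, 0.0, -1.4]
finger_gap: 0.169
grasp_force: 58.4
```

>>> step_arm(deltas=[0,0,-0.001,0,0,0,-0.002,0,0,0,-0.003,0,0,0,-0.004,0,0,0,-0.005,0,0,0,-0.006,0,0,0,-0.007,0,0,0,-0.008,0])

```text
clock: 9.15
position: [522.2, 150.6, 276.8]
tool_rot: [-0.0, 0.765, 0.645, -0.0]
wrist_force: [-0.1, -0.6, 0.3]
finger_gap: 0.168
grasp_force: 58.4
```

Run:
```python
from h import *
b=snap("side","s4.png")
cv2.imwrite("pics/c4.png",cv2.resize(b[145:220,205:280],None,fx=8,fy=8,interpolation=cv2.INTER_CUBIC))
print(arm.state()["position"],arm.state()["wrist_force"])
```

```text
[522.10753962 150.51920144 276.62709359] [-0.04138769 -0.33759572 -0.94767457]
```

View pics/c4.png

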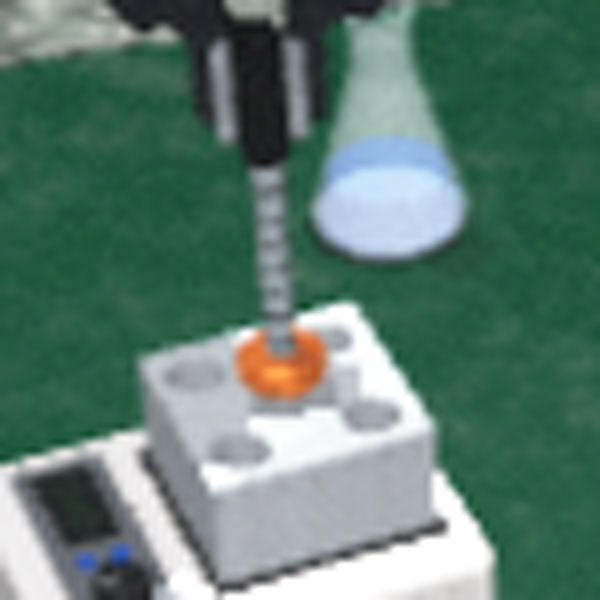

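The rod is inside the well, with the ring at side view (240,190) about 8 mm above the block. Continuing.

>>> step_arm(deltas=[0,0,-0.0015,0,0,0,-0.003,0,0,0,-0.0045,0,0,0,-0.006,0,0,0,-0.0075,0,0,0,-0.009,0,0,0,-0.0105,0,0,0,-0.012,0])

```text
clock: 10.0
position: [522.2, 150.6, 264.9]
tool_rot: [0.0, 0.765, 0.645, 0.0]
wrist_force: [-1.7, 0.4, 3.2]
finger_gap: 0.174
grasp_force: 58.7
```

>>> step_arm(deltas=[0,0,-0.0015,0,0,0,-0.003,0,0,0,-0.0045,0,0,0,-0.006,0,0,0,-0.0075,0,0,0,-0.009,0,0,0,-0.0105,0,0,0,-0.012,0])

```text
clock: 10.8
position: [522.2, 150.6, 252.8]
tool_rot: [0.0, 0.765, 0.645, 0.0]
wrist_force: [-0.8, 0.0, 3.6]
finger_gap: 0.168
grasp_force: 58.7
```

>>> step_arm(deltas=[0,0,-0.0015,0,0,0,-0.003,0,0,0,-0.0045,0,0,0,-0.006,0,0,0,-0.0075,0,0,0,-0.009,0,0,0,-0.0105,0,0,0,-0.012,0])

```text
clock: 11.6
position: [522.1, 150.6, 240.7]
tool_rot: [-0.0, 0.765, 0.645, -0.0]
wrist_force: [-1.3, 0.2, 3.0]
finger_gap: 0.168
grasp_force: 58.7
```

>>> step_arm(deltas=[0,0,-0.0005,0,0,0,-0.001,0,0,0,-0.0015,0,0,0,-0.002,0,0,0,-0.0025,0,0,0,-0.003,0,0,0,-0.0035,0,0,0,-0.004,0])

```text
clock: 12.4
position: [522.2, 150.5, 236.8]
tool_rot: [-0.0, 0.765, 0.645, -0.0]
wrist_force: [-0.3, -0.5, 3.9]
finger_gap: 0.168
grasp_force: 58.7
```

>>> step_arm(deltas=[0,0,-0.0005,0,0,0,-0.001,0,0,0,-0.0015,0])

```text
clock: 12.7
position: [522.1, 150.6, 235.3]
tool_rot: [-0.0, 0.765, 0.645, -0.0]
wrist_force: [-0.6, 0.6, 3.6]
finger_gap: 0.17
grasp_force: 58.7
```

>>> step_arm(deltas=[0,0,-0.0005,0,0,0,-0.001,0,0,0,-0.0015,0])

```text
clock: 13.0
position: [522.1, 150.6, 233.8]
tool_rot: [-0.0, 0.765, 0.645, -0.0]
wrist_force: [-1.1, -0.2, 4.1]
finger_gap: 0.176
grasp_force: 58.7
```

>>> step_arm(deltas=[0,0,-0.0005,0,0,0,-0.001,0,0,0,-0.0015,0])

```text
clock: 13.3
position: [522.2, 150.5, 232.3]
tool_rot: [-0.0, 0.765, 0.644, -0.0]
wrist_force: [-0.5, -0.4, 2.9]
finger_gap: 0.174
grasp_force: 58.7
```

>>> step_arm(deltas=[0,0,-0.0005,0,0,0,-0.001,0,0,0,-0.0015,0])

```text
clock: 13.6
position: [522.1, 150.6, 230.8]
tool_rot: [-0.0, 0.765, 0.645, -0.0]
wrist_force: [-0.4, -0.6, 3.9]
finger_gap: 0.168
grasp_force: 58.7
```

>>> step_arm(deltas=[0,0,-0.0005,0,0,0,-0.001,0,0,0,-0.0015,0])

```text
clock: 13.9
position: [522.2, 150.6, 229.3]
tool_rot: [0.0, 0.765, 0.645, -0.0]
wrist_force: [-0.6, 0.9, 3.8]
finger_gap: 0.169
grasp_force: 58.7
```

>>> step_arm(deltas=[0,0,-0.0005,0,0,0,-0.001,0,0,0,-0.0015,0])

```text
clock: 14.2
position: [522.1, 150.5, 227.8]
tool_rot: [-0.0, 0.765, 0.645, -0.0]
wrist_force: [-0.1, -0.3, 3.8]
finger_gap: 0.167
grasp_force: 58.7
```

>>> step_arm(deltas=[0,0,-0.0005,0,0,0,-0.001,0,0,0,-0.0015,0])

```text
clock: 14.5
position: [522.1, 150.6, 226.3]
tool_rot: [-0.0, 0.765, 0.645, -0.0]
wrist_force: [-1.2, -0.7, 2.8]
finger_gap: 0.174
grasp_force: 58.7
```

>>> step_arm(deltas=[0,0,-0.0005,0,0,0,-0.001,0,0,0,-0.0015,0])

```text
clock: 14.8
position: [522.6, 150.9, 225.8]
tool_rot: [0.0, 0.765, 0.645, 0.001]
wrist_force: [-4.4, -1.5, 22.3]
finger_gap: 0.172
grasp_force: 61.1
```

>>> step_arm(deltas=[0,0,0.0004,0,0,0,0.0004,0,0,0,0.0004,0,0,0,0.0004,0,0,0,0.0004,0])

```text
clock: 15.3
position: [522.5, 150.8, 225.9]
tool_rot: [0.0, 0.765, 0.645, 0.0]
wrist_force: [-2.3, 0.7, 13.3]
finger_gap: 0.172
grasp_force: 59.8
```

Bottomed out: the force rose from 4 N to 22 N, then eased to a steady 13 N. Drawing out now.

>>> step_arm(deltas=[0,0,0.001,0,0,0,0.003,0,0,0,0.007,0,0,0,0.013,0,0,0,0.02,0,0,0,0.027,0,0,0,0.034,0,0,0,0.041,0])

```text
clock: 16.1
position: [522.2, 150.6, 267.0]
tool_rot: [0.0, 0.765, 0.645, 0.0]
wrist_force: [-0.1, -0.2, 0.7]
finger_gap: 0.173
grasp_force: 58.4
```

>>> step_arm(deltas=[0,0,0.007,0,0,0,0.014,0,0,0,0.022,0,0,0,0.032,0,0,0,0.042,0,0,0,0.05,0,0,0,0.055,0,0,0,0.057,0])

```text
clock: 16.9
position: [522.2, 150.6, 323.8]
tool_rot: [0.0, 0.765, 0.645, 0.0]
wrist_force: [0.0, 0.1, -0.6]
finger_gap: 0.175
grasp_force: 58.4
```

Run:
```python
from h import *
b=snap("side","s5.png")
cv2.imwrite("pics/c5.png",cv2.resize(b[125:200,205:280],None,fx=8,fy=8,interpolation=cv2.INTER_CUBIC))
print(arm.state()["position"],arm.state()["wrist_force"])
```

```text
[522.22144384 150.58261456 323.7586776 ] [ 0.24644073 -0.49316886 -1.11646728]
```

View pics/c5.png

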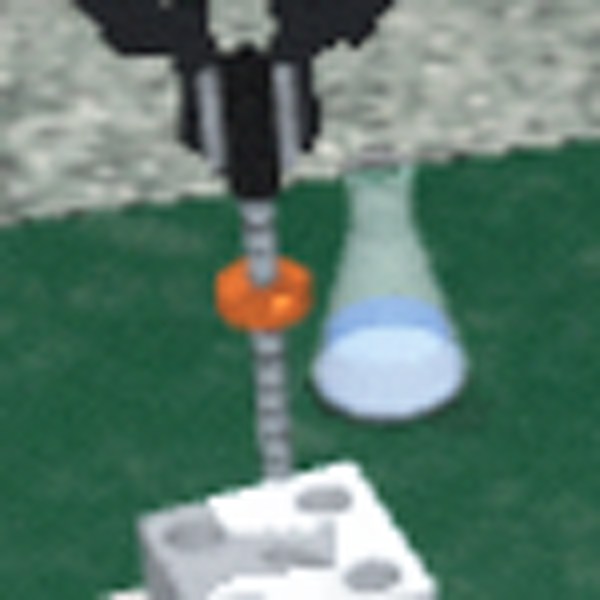

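The rod is out, with the ring about 65–70 mm above the tip and the rod upright at side view (239,172). Carrying it back to the rack.

>>> step_arm(deltas=[-0.0005,-0.005,0,0,-0.0015,-0.015,0,0,-0.003,-0.032,0,0,-0.005,-0.054,0,0,-0.007,-0.079,0,0,-0.009,-0.104,0,0,-0.0115,-0.129,0,0,-0.0135,-0.154,0,0])

```text
clock: 17.75
position: [508.1, -5.3, 323.0]
tool_rot: [-0.0, 0.765, 0.644, -0.0]
wrist_force: [-0.1, -0.1, -0.9]
finger_gap: 0.171
grasp_force: 58.4
```

>>> step_arm(deltas=[-0.002,-0.025,0,0,-0.0045,-0.05,0,0,-0.0065,-0.075,0,0,-0.009,-0.1,0,0,-0.012,-0.125,0,0,-0.0135,-0.147,0,0,-0.015,-0.163,0,0,-0.0155,-0.172,0,0])

```text
clock: 18.55
position: [492.3, -177.5, 322.9]
tool_rot: [-0.0, 0.765, 0.644, -0.0]
wrist_force: [-0.3, 0.4, -1.2]
finger_gap: 0.167
grasp_force: 58.4
```

>>> step_arm(deltas=[-0.0005,-0.004,0,0,-0.0005,-0.0055,0,0,-0.0005,-0.0055,0,0,-0.0005,-0.0055,0,0])

```text
clock: 18.95
position: [492.8, -180.3, 323.3]
tool_rot: [-0.0, 0.764, 0.645, 0.0]
wrist_force: [0.6, 0.5, -0.4]
finger_gap: 0.17
grasp_force: 58.4
```

Run:
```python
from h import *
a=snap("top","t6.png");b=snap("side","s6.png")
c=lambda i,u,v:cv2.resize(i[v:v+100,u:u+100],None,fx=4,fy=4,interpolation=cv2.INTER_CUBIC)
cv2.imwrite("pics/c6.png",np.hstack([c(a,330,215),c(b,205,225)]))
print(arm.state()["position"],arm.state()["wrist_force"])
```

```text
[ 492.74177383 -180.40068714  323.27799143] [-0.17467988  0.03587372 -0.1229219 ]
```

View pics/c6.png

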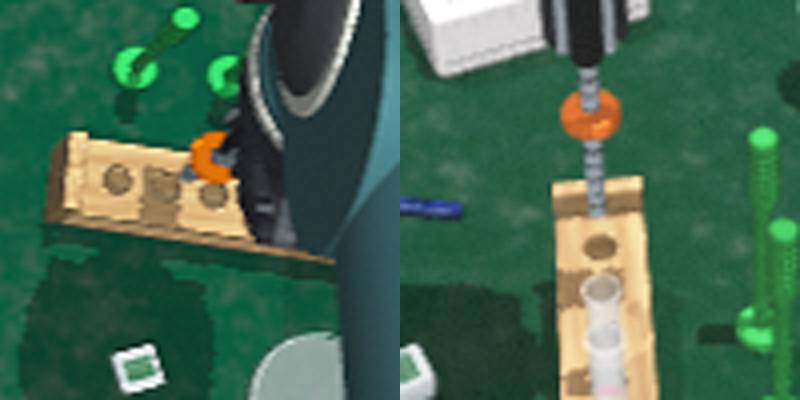

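The gauge is above its slot. The tip at top view (376,258) matches the slot's vertical axis, predicted at (376.6,258.3). Lowering.

>>> step_arm(deltas=[0,0,-0.003,0,0,0,-0.01,0,0,0,-0.02,0,0,0,-0.03,0,0,0,-0.04,0,0,0,-0.046,0,0,0,-0.049,0,0,0,-0.05,0])

```text
clock: 19.85
position: [492.6, -180.9, 272.9]
tool_rot: [-0.0, 0.765, 0.645, -0.0]
wrist_force: [-0.3, 1.1, -0.6]
finger_gap: 0.171
grasp_force: 58.4
```

>>> step_arm(deltas=[0,0,-0.0015,0,0,0,-0.003,0,0,0,-0.0045,0,0,0,-0.006,0,0,0,-0.008,0,0,0,-0.01,0,0,0,-0.012,0,0,0,-0.014,0])

```text
clock: 20.65
position: [492.6, -180.9, 259.1]
tool_rot: [-0.0, 0.765, 0.645, -0.0]
wrist_force: [0.9, -0.3, -1.5]
finger_gap: 0.171
grasp_force: 58.4
```

>>> step_arm(deltas=[0,0,-0.002,0,0,0,-0.004,0,0,0,-0.007,0,0,0,-0.01,0,0,0,-0.013,0,0,0,-0.016,0,0,0,-0.018,0,0,0,-0.02,0])

```text
clock: 21.45
position: [492.6, -180.9, 239.1]
tool_rot: [-0.0, 0.765, 0.645, -0.0]
wrist_force: [0.5, 0.1, -1.1]
finger_gap: 0.172
grasp_force: 58.4
```

>>> step_arm(deltas=[0,0,-0.004,0,0,0,-0.008,0,0,0,-0.012,0,0,0,-0.015,0,0,0,-0.018,0,0,0,-0.02,0,0,0,-0.022,0,0,0,-0.023,0])

```text
clock: 22.25
position: [492.6, -180.9, 216.1]
tool_rot: [-0.0, 0.765, 0.645, -0.0]
wrist_force: [0.7, 0.1, -2.1]
finger_gap: 0.169
grasp_force: 58.4
```

>>> step_arm(deltas=[0,0,-0.0005,0,0,0,-0.001,0,0,0,-0.0015,0,0,0,-0.002,0,0,0,-0.0025,0,0,0,-0.003,0])

```text
clock: 22.85
position: [492.6, -181.0, 213.2]
tool_rot: [-0.0, 0.765, 0.645, -0.0]
wrist_force: [-0.6, 0.8, -0.8]
finger_gap: 0.167
grasp_force: 58.4
```

>>> step_arm(deltas=[0,0,-0.0005,0,0,0,-0.001,0,0,0,-0.0015,0,0,0,-0.002,0,0,0,-0.0025,0,0,0,-0.003,0])

```text
clock: 23.45
position: [492.6, -180.9, 210.2]
tool_rot: [-0.0, 0.765, 0.645, -0.0]
wrist_force: [-0.2, 0.1, -1.4]
finger_gap: 0.168
grasp_force: 58.4
```

>>> step_arm(deltas=[0,0,-0.0005,0,0,0,-0.001,0,0,0,-0.0015,0])

```text
clock: 23.75
position: [492.6, -180.9, 208.7]
tool_rot: [-0.0, 0.765, 0.645, -0.0]
wrist_force: [-0.3, -0.8, -0.6]
finger_gap: 0.171
grasp_force: 58.4
```

>>> step_arm(deltas=[0,0,-0.0005,0,0,0,-0.001,0,0,0,-0.0015,0])

```text
clock: 24.05
position: [492.7, -180.9, 207.2]
tool_rot: [-0.0, 0.765, 0.645, -0.0]
wrist_force: [-1.3, 0.3, -0.4]
finger_gap: 0.169
grasp_force: 58.4
```

>>> step_arm(deltas=[0,0,-0.0005,0,0,0,-0.001,0,0,0,-0.0015,0])

```text
clock: 24.35
position: [492.8, -181.0, 206.0]
tool_rot: [0.0, 0.765, 0.645, 0.0]
wrist_force: [-0.9, 0.8, 8.8]
finger_gap: 0.173
grasp_force: 59.6
```

>>> step_arm(deltas=[0,0,0.0004,0,0,0,0.0004,0,0,0,0.0004,0], squeeze=20)

```text
clock: 24.65
position: [492.7, -181.0, 206.2]
tool_rot: [0.0, 0.765, 0.645, -0.0]
wrist_force: [-0.0, 0.6, 1.6]
finger_gap: 0.17
grasp_force: 58.6
```

>>> step_arm(deltas=[0,0,0,0,0,0,0,0,0,0,0,0,0,0,0,0], jaw=0.78)

```text
clock: 25.05
position: [492.6, -180.9, 206.1]
tool_rot: [-0.0, 0.765, 0.645, -0.0]
wrist_force: [-1.0, 1.0, 0.6]
finger_gap: 0.218
grasp_force: 0.0
```

>>> step_arm(deltas=[0,0,0,0,0,0,0,0,0,0,0,0,0,0,0,0], jaw=0.6)

```text
clock: 25.45
position: [492.6, -180.9, 206.2]
tool_rot: [0.0, 0.765, 0.645, -0.0]
wrist_force: [0.5, 0.2, -0.2]
finger_gap: 0.399
grasp_force: 0.0
```

>>> step_arm(deltas=[0,0,0,0,0,0,0,0,0,0,0,0,0,0,0,0,0,0,0,0,0,0,0,0,0,0,0,0,0,0,0,0], jaw=0)

```text
clock: 26.25
position: [492.6, -180.9, 206.2]
tool_rot: [-0.0, 0.765, 0.645, -0.0]
wrist_force: [0.8, -0.7, -0.4]
finger_gap: 0.995
grasp_force: 0.0
```

>>> step_arm(deltas=[0,0,0.005,0,0,0,0.015,0,0,0,0.03,0,0,0,0.05,0,0,0,0.07,0,0,0,0.09,0,0,0,0.11,0,0,0,0.125,0])

```text
clock: 27.05
position: [492.8, -180.9, 333.4]
tool_rot: [0.001, 0.765, 0.645, 0.0]
wrist_force: [-0.5, -0.1, 0.5]
finger_gap: 0.999
grasp_force: 0.0
```

>>> step_arm(deltas=[-0.02,-0.03,0,0,-0.05,-0.07,0,0,-0.08,-0.11,0,0,-0.1,-0.15,0,0,-0.1,-0.18,0,0,-0.1,-0.2,0,0,-0.1,-0.2,0,0,-0.1,-0.2,0,0])

```text
clock: 27.85
position: [392.7, -380.6, 331.6]
tool_rot: [0.0, 0.765, 0.645, 0.0]
wrist_force: [0.4, -0.9, -0.5]
finger_gap: 1.002
grasp_force: 0.0
```

Run:
```python
from h import *
a=snap("top","t7.png");b=snap("side","s7.png")
c=lambda i,u,v:cv2.resize(i[v:v+100,u:u+100],None,fx=4,fy=4,interpolation=cv2.INTER_CUBIC)
cv2.imwrite("pics/c7.png",np.hstack([c(a,330,215),c(b,205,225)]))
print(arm.state()["position"])
for z in(82,170):print(z,[proj(n,(493,-181,z)).round(1) for n in("top","side")])
```

```text
[ 392.97017772 -379.99855469  331.61720158]
82 [array([372.4, 260.3]), array([254.1, 292.3])]
170 [array([380.8, 255.5]), array([252.1, 263.6])]
```

View pics/c7.png

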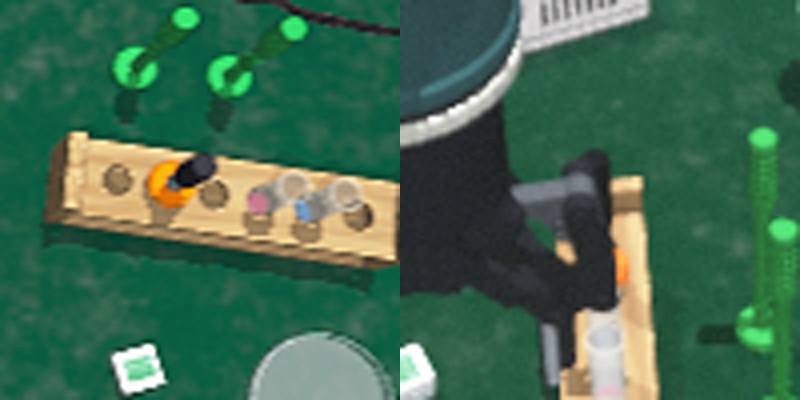

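The gauge stands upright and released in its slot: ring at top view (372.6,260.5), handle top at (380.5,256.5), within about 1 px of the upright prediction. The tubes have not moved and the gripper is clear.

```bash
python3 -c "
from workcell import workorder
print(workorder.hand_in())"
```

```text
the job is handed in; nothing more can be done
None
```

The job is handed in, with no verdict returned: the gauge bottomed out gently in the well (peak about 22 N at the wrist, including the ring's roughly 4 N drag), marked a depth of about 67 mm by my estimate, and now stands released and upright in its own rack slot.

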